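# Set the portion stop with the right fork gauge

### The job

The steel tray standing on the scale is the one we fill next: use the thin fork gauge if it is the shallow tray, the thick one if it is the deep tray. Spin the knurled collar along its threaded rod to the height of that gauge and leave the gauge lying flat on the stand's plate, slid fully home around the rod from the plate's long side, with the collar sitting on it or no more than a 2 mm gap above it. Leave the other gauge in the rack, and the trays, shaker and foil container where they are.

Things in the scene. Friction and masses are not known exactly. Their poses are not given: they have to be found in the camera images.
- stand: fixed stop stand: grey plate 250 x 100 x 10 mm with one upright threaded steel rod, diameter 14, rod top 108 above the bench. Origin: on the bench, on the rod's axis. The plate reaches 40 behind the rod (-x), 210 in front (+x, the long side, roughly towards the robot), 50 to each side (y). The gauge comes in along the +x part, prongs towards the rod
- rod_foot (a point): the rod's axis at the plate's top face (10 mm above the bench)
- collar_under (a point): centre of the collar's underside, on the rod's axis; moves with it. The collar is a knurled steel ring, diameter 48, 30 mm high, threaded on the rod. Its underside starts 32 to 40 above the plate's top face and can go from 23 to 50 mm above it
- collar (a joint): the collar's turn, rad. Positive is anticlockwise seen from above and raises it; clockwise lowers it. Steep thread: 20 mm of travel per full turn (3.18 mm per rad); at 0 the underside is 36 mm above the plate's top face. Turns stiffly (0.05 N m) and stays where left, so it can be let go and taken again; the fingers must follow it up or down
- fork_thin: thin gauge: loose white plastic fork, lying flat: 110 long (x) x 46 wide (y) x 26 mm high, about 130 g; open slot 22 wide, 40 deep, right through its height, cut in from the +x end (two stiff prongs). Origin: centre of underside. Starts in either rack slot, the tail half (-x) between walls: there it can be gripped, across y, only at the prongs (x = 20 to 35 mm)
- fork_thin_slot (a point): on the thin fork's underside, in the middle of its slot, 22 mm along +x from its origin; it lies on the rod's axis when the slot's end touches the rod
- fork_thick: thick gauge: loose white plastic fork, lying flat: 110 long (x) x 46 wide (y) x 46 mm high, about 230 g; open slot 22 wide, 40 deep, right through its height, cut in from the +x end (two stiff prongs). Origin: centre of underside. Starts in either rack slot, the tail half (-x) between walls: there it can be gripped, across y, only at the prongs (x = 20 to 35 mm)
- fork_thick_slot (a point): the same point of the thick fork
- rack: fixed dark steel rack: floor plate 140 (x) x 226 (y) x 6 mm, two slots open at the top and to +x, centred at y = +55 and -55; slot walls span x = -67 to -3, stand 50 above the bench, 52 apart. Origin: on the bench under its centre. A gauge lies on the floor plate at x = 0, yaw as the rack, prongs to +x; lift it over 50 to bring it out
- scale: fixed low portion scale, 200 x 200 x 25 mm high, steel platform, grey display panel on its -y edge. Origin: on the bench under the platform's centre. One tray stands on it
- board: fixed white cutting board, 180 x 280 x 25 mm; the other tray stands on it. Origin: centre of the underside
- tray_shallow: shallow open steel tray, 100 x 160 mm, 30 mm high; origin: centre of the underside
- tray_deep: deep open steel tray, 100 x 160 mm, 70 mm high; origin: centre of the underside
- shaker: bystander: clear jar with a steel cap, diameter 56, height 100 mm; origin: centre of the underside
- foil: bystander: foil container, 90 x 130 x 40 mm, very light; origin: centre of the underside
There are look-alikes about, which are no part of the job. What is shaped like the fork_thin but black is not meant.

How it is judged (in metres and radians):
At the end, for the whole second after the job is handed in: The gauge for the tray on the scale lies still and flat on the plate (2 mm, 0.05 rad), slot within 8 mm of fully home, in line with the plate within 0.5 rad; collar still, underside 1 mm below to 2.5 mm above the gauge's top; other gauge within 20 mm of its start (((horizontal distance between tray_shallow and scale below 0.09 m and horizontal distance between fork_thin_slot and rod_foot below 0.008 m and z of fork_thin in the frame of stand between 0.008 and 0.012 m and angle between fork_thin's own z axis and vertical below 0.05 rad and angle between the x axis of fork_thin and the x axis of stand, either way round below 0.5 rad and z of collar_under in the frame of stand between 0.035 and 0.0385 m and distance of fork_thick from where it was at the start of the episode below 0.02 m and linear speed of fork_thin below 0.01 m/s and angular speed of collar below 0.05 rad/s) or (horizontal distance between tray_deep and scale below 0.09 m and horizontal distance between fork_thick_slot and rod_foot below 0.008 m and z of fork_thick in the frame of stand between 0.008 and 0.012 m and angle between fork_thick's own z axis and vertical below 0.05 rad and angle between the x axis of fork_thick and the x axis of stand, either way round below 0.5 rad and z of collar_under in the frame of stand between 0.055 and 0.0585 m and distance of fork_thin from where it was at the start of the episode below 0.02 m and linear speed of fork_thick below 0.01 m/s and angular speed of collar below 0.05 rad/s))); the robot touches nothing.
It fails at once if the shallow tray is pushed more than 30 mm (distance of tray_shallow from where it was at the start of the episode above 0.03 m).
It fails at once if the deep tray is pushed more than 30 mm (distance of tray_deep from where it was at the start of the episode above 0.03 m).
It fails at once if the shaker jar is pushed more than 30 mm (distance of shaker from where it was at the start of the episode above 0.03 m).
It fails at once if the foil container is pushed more than 30 mm (distance of foil from where it was at the start of the episode above 0.03 m).
It also fails if it takes over 72 s, if anything falls off the work surface, if the arm or the gripper's body presses on something with over 40 N, if the wrist force passes 120 N, or if a joint passes its speed limit or range.

### The arm

A 6-joint arm with a two-finger parallel gripper is mounted at the origin on the work surface. World frame = base frame: x ahead of the robot, y to its left, z up, the work surface at z = 0. Lengths are in mm, angles in rad, forces in N, time in s.
With the tool pointing down it reaches from about 300 to 775 mm from the base axis. Payload 14.6 kg.
Tool frame: the origin (TCP) lies midway between the tips of the shut fingers; the grasp point (between the pads) lies 19 mm behind it; z points along the fingers, y is the line along which they close (so a half turn about z gives the same grasp; the last joint's range is limited). The gripper opens to 94 mm and grips with 3 to 60 N. Pads are 16 mm wide; open, the fingers measure 119 mm over their backs; the gripper's body (75 mm by 177 mm) begins 78 mm behind the grasp point.
Start: joints at [-1.185, 0.3, 1.521, -0, 1.321, -0.067], TCP at [240.609, -494.567, 205.446] pointing down, gripper open.
Joint ranges: [-3.03, 3.03], [-0.79, 2.21], [0.23, 2.52], [-1.04, 4.18], [0, 3.07], [-2.55, 2.55]. Speed limits (rad/s): [2.22, 2.22, 2.57, 3.14, 3.14, 3.14].

### API

Orientations are given as [roll, pitch, yaw] about the fixed x, y, z axes, in that order (R = Rz(yaw) Ry(pitch) Rx(roll)).
In Python, from cell import manip gives the robot as it stands.
- The arm moves only by the shell command python3 -m creep 'ROWS' [OPENING] [FORCE]. ROWS is text: rows parted by semicolons, each of 6 numbers parted by spaces: the shift along the tool's x, y, z normalised to -1 to 1, where 1 is 4 cm, then the turn, a rotation vector about the tool's x, y, z normalised to -1 to 1, where 1 is pi rad. In form: dx dy dz ax ay az; .... A call has 1 to 20 rows; each row shifts and turns the commanded pose from where the row before left it, along the tool's axes as they then stand; what a row does not reach is not made up. A row lasts 1/8 s, in which the tool goes at most 62.5 mm and 10.7 degrees, less where a joint would pass 70% of its speed; a pose out of reach is approached as far as the arm can. A call with a number of a shift or a turn outside -1 to 1 is refused whole. A call with a gripper value outside its range is refused whole. OPENING is the closure, from 0 (fully open) to 1 (shut), set as the call begins (- or left out, the last holds). The fingers move at their own pace and stop on an object; FORCE is the grip in N (left out, the last holds). Time passes only in rows, so rows that do not move let the fingers close. It gives the time, the measured TCP pose, the force, the opening and the grip force at its end, in the units of the state.
- manip.read_state(): the state, without advancing time (a new reading comes with each control period).
- manip.camera(name): name is "side" or "top" or "wrist"; returns a dict with "color" (400x640x3 uint8, red, green, blue), "range_z" (400x640 float32, mm along the optical axis (not along the pixel's ray), 0 where there is no reading), "camera_matrix" (3x3 intrinsics, pixels), "T" (4x4, takes a point from camera to world coordinates). Camera axes: x right, y down, z forward; pixel columns grow to the right and rows downward; lengths in mm; the calibration is good to about 2 mm. The wrist camera is an equidistant fisheye: a pixel r from the principal point sees the ray r / f radians off the axis. A picture is of the moment at which its call begins.
- manip.sign_off(): hands the job in; it is judged then, once.
The state is a dict: "clock": time; "joints": joint angles; "qd": joint speeds; "effort": joint torques, N m; "eef_pos": TCP position; "eef_rot": TCP orientation; "wrist_force": force on the tool from outside, world axes, zero at the start; "moment": the same for the moment, N m; "finger_gap": finger opening in mm; "finger_force": force on a finger pad.
Only numpy, scipy, OpenCV 4.12 (cv2) and the standard library are available. Lean on these libraries where they do the work, as an engineer would, in place of code of your own. Each camera call takes 0.05 s, during which the arm holds its last target. There are 200 camera calls.

## Working session

There is one attempt and no reset: what is moved stays moved. The work goes in short steps, Python scripts to look and compute and a shell command to move; the robot and the scene stay as the last step left them, time stands still between calls to the robot, and variables do not carry over. Pictures are saved under pics/ and viewed, at most 10 in all, crops included, and the job is handed in when it is done.

```bash
mkdir -p pics; ls; cat > h.py <<'E'
import numpy as np, cv2
from cell import manip
def cam(n):
    c=manip.camera(n); c['n']=n; return c
def save(c,f,crop=None,s=1):
    im=c['color'][:,:,::-1]
    if crop: im=im[crop[1]:crop[3],crop[0]:crop[2]]
    cv2.imwrite('pics/'+f,cv2.resize(im,None,fx=s,fy=s))
def pts(c):
    K=c['camera_matrix'];z=c['range_z'];v,u=np.mgrid[:z.shape[0],:z.shape[1]]
    P=np.stack([(u-K[0,2])/K[0,0]*z,(v-K[1,2])/K[1,1]*z,z,np.ones_like(z)],-1)
    W=(P@c['T'].T)[...,:3]; W[z==0]=np.nan; return W
E
python3 - <<'E'
from h import *
a=cam('top');b=cam('side')
for c in (a,b): np.savez('/tmp/'+c['n'],**{k:c[k] for k in('color','range_z','camera_matrix','T')}); save(c,c['n']+'0.png')
print(a['T'].round(2),b['T'].round(2),a['camera_matrix']); s=manip.read_state();print(s['clock'],s['eef_rot'],s['wrist_force'])
E
```

```text
pics
[[-1.00000e-02 -9.90000e-01  1.10000e-01  4.42230e+02]
 [-1.00000e+00  1.00000e-02 -1.00000e-02  3.16100e+01]
 [ 1.00000e-02 -1.10000e-01 -9.90000e-01  1.26118e+03]
 [ 0.00000e+00  0.00000e+00  0.00000e+00  1.00000e+00]] [[-6.90000e-01 -5.30000e-01  4.80000e-01 -9.39200e+01]
 [-7.20000e-01  5.20000e-01 -4.60000e-01  6.64350e+02]
 [ 0.00000e+00 -6.70000e-01 -7.40000e-01  1.08632e+03]
 [ 0.00000e+00  0.00000e+00  0.00000e+00  1.00000e+00]] [[481.33566395   0.         325.00568185]
 [  0.         481.33566395 196.50618323]
 [  0.           0.           1.        ]]
0.1 [-3.14054892e+00 -6.34665697e-05  4.52821710e-01] [-0.2050305   0.16866859  0.48410712]
```

View pics/top0.png

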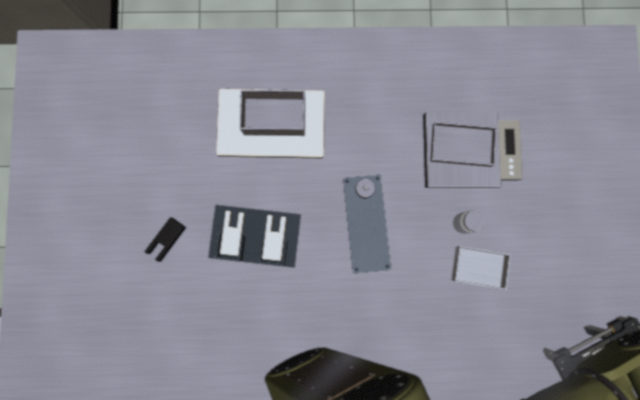

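View pics/side0.png

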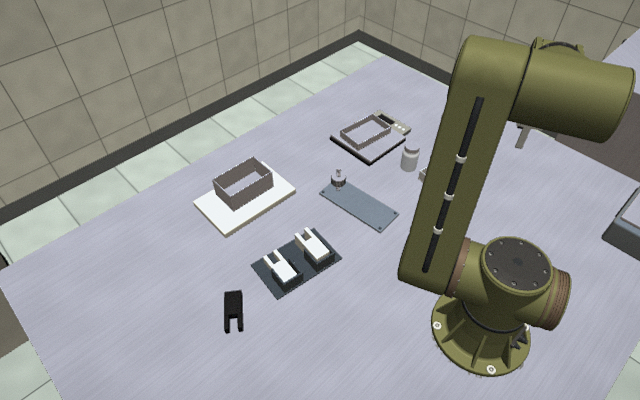

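The top view shows the board with its tray at (272,113), the scale with its tray at (463,144), the stand with rod and collar at (365,187), and the rack. The fork candidates are white at (232,233), white at (274,238), and black at (166,240), which is the decoy. The side view suggests the board's tray is the deep one and the scale's tray the shallow one. I'll check both with the depth image.

```bash
python3 - <<'E'
from h import *
c=dict(np.load('/tmp/top.npz')); W=pts(c); z=W[...,2]; col=c['color'].astype(int)
def box(x0,y0,x1,y1): return (slice(y0,y1),slice(x0,x1))
for n,b in dict(scale=(425,115,500,185),board=(220,92,322,155)).items():
    q=z[box(*b)]; print(n,np.nanpercentile(q,[5,50,90,97,99.5]).round(1))
def rect(n,m,zlo,zhi):
    m=m&(z>zlo)&(z<zhi); n_,l,st,ce=cv2.connectedComponentsWithStats(m.astype(np.uint8))
    for i in range(1,n_):
        if st[i,4]<80: continue
        p=W[l==i]; r=cv2.minAreaRect(p[:,:2].astype(np.float32))
        print(n,ce[i].round(),'z',np.median(p[:,2]).round(1),'c',np.round(r[0],1),'s',np.round(r[1],1),'a',round(r[2],2),'n',len(p))
M=np.zeros(z.shape,bool)
def reg(*b):
    m=M.copy(); m[box(*b)]=1; return m
white=(col.min(2)>190)
rect('fork',reg(205,200,305,270)&white,15,80)
rect('rackfloor',reg(200,195,310,275)&~white,-2,60)
rect('plate',reg(335,165,400,280),6,14)
rect('collar',reg(335,165,400,280),60,100)
rect('rodtop',reg(335,165,400,280),100,115)
rect('shaker',reg(445,200,485,240),60,120)
rect('foil',reg(445,240,515,295),15,60)
E
```

```text
scale [19.7 26.1 37.7 53.6 57. ]
board [21.7 26.8 62.4 91.2 96.5]
fork [231. 237.] z 32.3 c [487.1 258.4] s [ 41.3 103.5] a 83.94 n 482
fork [273. 242.] z 52.0 c [473.5 149.3] s [ 41.2 103.9] a 82.96 n 506
rackfloor [255. 234.] z 3.8 c [483.7 205.5] s [287.2 206.1] a 89.28 n 6965
plate [367. 227.] z 9.7 c [508.6 -89.5] s [249.5 102.7] a 5.51 n 2953
collar [365. 188.] z 74.1 c [592.3 -81.9] s [45.2 47.9] a 0.24 n 266
shaker [472. 221.] z 98.2 c [ 504.9 -340.4] s [52.3 51.2] a 76.6 n 453
foil [483. 267.] z 35.4 c [ 391.3 -376.5] s [133.1  90. ] a 79.82 n 437
```

The scale tray's rim is at z≈55, so it's shallow. The board tray's rim is at ≈95, so it's deep. The thin gauge is the white fork at px (231,237), with its top at z≈32 (6+26). The white fork at (273,242) is the thick one, with its top at 52, and the one at (166,240) is the black decoy. The stand checks out: the rod from the plate is (593,-81) and the collar's centre is (592,-82), with its top at 74, so the underside is about 34 above the plate.

Next I turn the tool and move over the thin fork.

```bash
cat >> h.py <<'E'
def to(x,y,z=None,yaw=None):
    "prints what is left, in tool axes / units, to a tcp target (yaw as turned first)"
    s=manip.read_state();p=s['eef_pos'];r=s['eef_rot'];w=r[2] if yaw is None else yaw
    d=np.array([x-p[0],y-p[1]]);t=np.array([np.cos(w)*d[0]+np.sin(w)*d[1],np.sin(w)*d[0]-np.cos(w)*d[1]])/40
    dw=(r[2]-w+np.pi)%(2*np.pi)-np.pi
    print('dx dy',t.round(3),'dz',None if z is None else round((p[2]-z)/40,3),'az',round(dw/np.pi,4),'j6',s['joints'][5].round(2))
E
python3 -m creep '0 0 0 0 0 0.045; 0 0 0 0 0 0.045; 0 0 0 0 0 0.045; 0 0 0 0 0 0.046'
python3 -m creep '0.232 -0.97 0 0 0 0; 0.232 -0.97 0 0 0 0; 0.232 -0.97 0 0 0 0; 0.232 -0.97 0 0 0 0; 0.232 -0.97 0 0 0 0; 0.232 -0.97 0 0 0 0; 0.232 -0.97 0 0 0 0; 0.232 -0.97 0 0 0 0; 0.232 -0.97 0 0 0 0; 0.232 -0.97 0 0 0 0; 0.232 -0.97 0 0 0 0; 0.232 -0.97 0 0 0 0; 0.232 -0.97 0 0 0 0; 0.232 -0.97 0 0 0 0; 0.232 -0.97 0 0 0 0; 0.232 -0.97 0 0 0 0; 0.232 -0.97 0 0 0 0; 0.232 -0.97 0 0 0 0; 0.232 -0.97 0 0 0 0; 0.232 -0.97 0 0 0 0'
python3 -m creep '0 0 0 0 0 0; 0 0 0 0 0 0'
python3 - <<'E'
from h import *
to(514.4,255.2,100,-0.115)
c=cam('wrist'); np.savez('/tmp/w1',**{k:c[k] for k in('color','range_z','camera_matrix','T')}); save(c,'w1.png'); print(c['T'].round(2),c['camera_matrix'])
E
```

```text
clock: 0.6
eef_pos: [240.6, -494.4, 205.1]
eef_rot: [-3.141, 0.0, -0.121]
wrist_force: [0.5, -1.0, -0.2]
finger_gap: 93.8
finger_force: 0.0
clock: 3.1
eef_pos: [514.8, 256.0, 205.1]
eef_rot: [3.141, 0.001, -0.116]
wrist_force: [0.2, -0.6, -0.1]
finger_gap: 93.9
finger_force: 0.0
clock: 3.35
eef_pos: [514.4, 254.3, 205.1]
eef_rot: [3.141, 0.001, -0.116]
wrist_force: [-0.6, -0.9, 0.7]
finger_gap: 94.1
finger_force: 0.0
dx dy [-0.002 -0.022] dz 2.627 az -0.0002 j6 2.08
[[-1.2000e-01 -9.6000e-01 -2.7000e-01  5.9308e+02]
 [-9.9000e-01  1.1000e-01  3.0000e-02  2.4442e+02]
 [-0.0000e+00  2.7000e-01 -9.6000e-01  3.8333e+02]
 [ 0.0000e+00  0.0000e+00  0.0000e+00  1.0000e+00]] [[309.70691629   0.         323.31484124]
 [  0.         309.70691629 199.04986451]
 [  0.           0.           1.        ]]
```

View pics/w1.png

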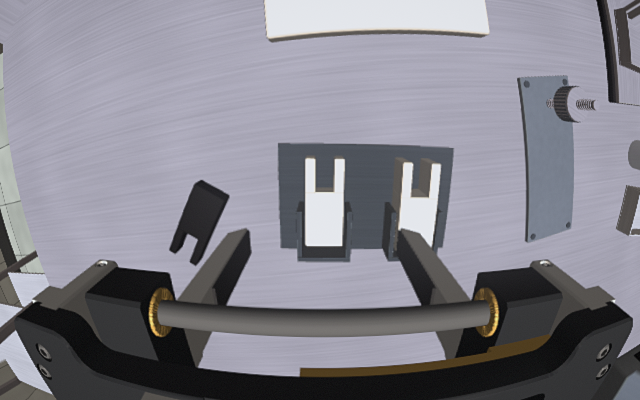

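The wrist view shows the thin white fork at (325,200) in the left rack slot, centred between the fingers. The thick fork is at (418,200) and the black decoy at (199,222). I'll refine the thin fork's pose here.

```bash
cat >> h.py <<'E'
def fish(c,uv,z):
    K=c['camera_matrix'];q=(np.asarray(uv,float)-K[:2,2][None])/K[0,0];th=np.linalg.norm(q,axis=1)
    d=np.c_[q/np.maximum(th,1e-9)[:,None]*np.sin(th)[:,None],np.cos(th)]@c['T'][:3,:3].T;o=c['T'][:3,3]
    return (o+d*((z-o[2])/d[:,2])[:,None])[:,:2]
E
python3 - <<'E'
from h import *
c=dict(np.load('/tmp/w1.npz')); col=c['color'].astype(int)
save(c,'crop1.png',(270,130,470,270),3)
m=(col.min(2)>225);k=np.zeros_like(m);k[145:255,290:360]=1;m&=k
v,u=np.nonzero(m);p=fish(c,np.c_[u,v],32).astype(np.float32);r=cv2.minAreaRect(p);print(r,m.sum())
a=-0.115;ex=np.array([np.cos(a),np.sin(a)]);ey=np.array([-ex[1],ex[0]])
print('along',(p@ex).min(),(p@ex).max(),'across',(p@ey).min(),(p@ey).max(), 'tcp',np.array([514.4,254.3])@ex,np.array([514.4,254.3])@ey)
E
```

```text
((488.7161865234375, 255.73348999023438), (43.414710998535156, 106.90402221679688), 82.71551513671875) 2488
along 402.90305175783743 509.7832435915827 across 288.2364478044094 332.4611463727817 tcp 481.8221941927238 311.64599016080575
```

View pics/crop1.png

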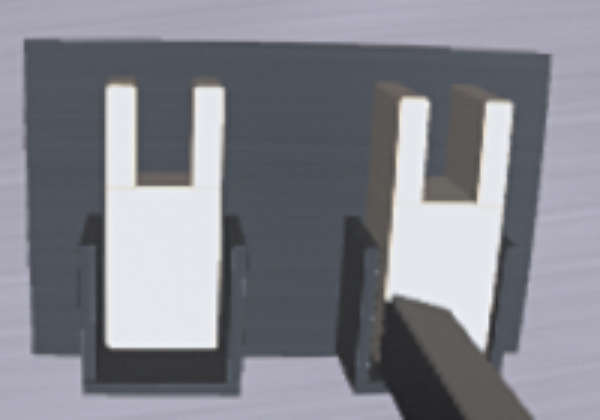

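The crop confirms it: the left white fork, at crop (165,215), has thin sides, and the right one is clearly taller. Descending to grip the prongs.

```bash
python3 -m creep '0.03 0.02 0.9 0 0 0.002; 0 0 0.9 0 0 0; 0 0 0.9 0 0 0; 0 0 0.9 0 0 0; 0 0 0.8 0 0 0; 0 0 0.23 0 0 0; 0 0 0.2 0 0 0; 0 0 0 0 0 0; 0 0 0 0 0 0'
python3 -m creep '0 0 0 0 0 0; 0 0 0 0 0 0; 0 0 0 0 0 0; 0 0 0 0 0 0; 0 0 0 0 0 0; 0 0 0 0 0 0; 0 0 0 0 0 0; 0 0 0 0 0 0' 1 30
```

```text
clock: 4.53
eef_pos: [516.2, 254.0, 13.2]
eef_rot: [-3.141, -0.001, -0.122]
wrist_force: [-0.9, 0.1, -0.7]
finger_gap: 93.9
finger_force: 0.0
clock: 5.52
eef_pos: [515.7, 253.8, 12.2]
eef_rot: [3.142, 0.0, -0.122]
wrist_force: [-0.3, 1.2, 0.6]
finger_gap: 45.8
finger_force: 30.0
```

Gripped at 45.8 mm. Lifting straight up to clear the walls.

```bash
python3 -m creep '0 0 -0.4 0 0 0; 0 0 -0.8 0 0 0; 0 0 -0.8 0 0 0; 0 0 -0.8 0 0 0; 0 0 0 0 0 -0.035; 0 0 0 0 0 -0.0345; 0 0 0 0 0 0'
python3 - <<'E'
from h import *
to(548,-85.9,17,0.096)
# refine rod/plate from earlier side view: rod top at 108
E
```

```text
clock: 6.4
eef_pos: [515.8, 253.9, 125.2]
eef_rot: [-3.141, -0.001, 0.096]
wrist_force: [-0.2, -0.0, -0.6]
finger_gap: 45.8
finger_force: 30.0
dx dy [-0.013  8.533] dz 2.706 az -0.0001 j6 1.87
```

```bash
python3 -m creep '0 0.9 0 0 0 0; 0 0.95 0 0 0 0; 0 0.95 0 0 0 0; 0 0.95 0 0 0 0; 0 0.95 0 0 0 0; 0 0.95 0 0 0 0; 0 0.95 0 0 0 0; 0 0.95 0 0 0 0; 0 0.7 0 0 0 0; 0 0.28 0 0 0 0; 0 0 0 0 0 0; 0 0 0 0 0 0'
python3 - <<'E'
from h import *
to(548,-85.9,17,0.096)
c=cam('wrist'); np.savez('/tmp/w2',**{k:c[k] for k in('color','range_z','camera_matrix','T')}); save(c,'w2.png')
E
```

```text
clock: 7.9
eef_pos: [548.5, -84.8, 124.3]
eef_rot: [-3.141, 0.0, 0.097]
wrist_force: [0.4, 0.1, -0.5]
finger_gap: 46.0
finger_force: 30.0
dx dy [-0.015  0.025] dz 2.684 az 0.0002 j6 1.25
```

View pics/w2.png

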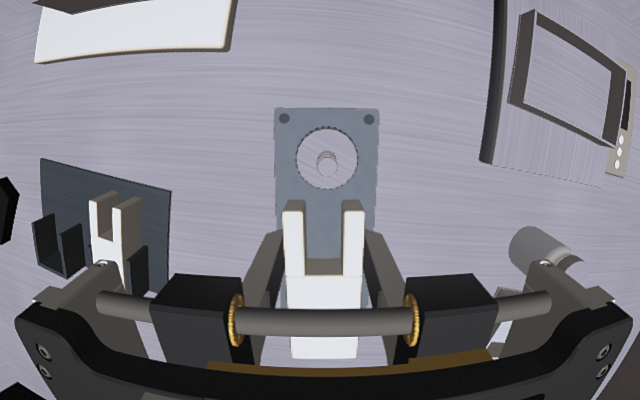

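The thick fork stays in the rack at (110,235). The held fork's slot is at (324,240) and the collar is centred near (327,158), well in line. I'll measure the collar centre and plate corners from this closer view.

```bash
python3 - <<'E'
from h import *
c=dict(np.load('/tmp/w2.npz'))
p=fish(c,[[296,158],[357,158],[327,127],[327,189]],74);print(p.round(1),'centre',p[:2].mean(0).round(1),p[2:].mean(0).round(1))
print('rodtop',fish(c,[[326,155]],108).round(1))
q=fish(c,[[284.5,118.5],[369,119.5],[275,107.5],[379,108.5]],10);print(q.round(1),np.arctan2(*(q[1]-q[0])).round(3), np.arctan2(*(q[3]-q[2])).round(3))
E
```

```text
[[ 593.   -60.8]
 [ 597.4 -106.1]
 [ 618.1  -81.6]
 [ 571.5  -86.2]] centre [595.2 -83.5] [594.8 -83.9]
rodtop [[601.8 -82.2]]
[[ 620.1  -42. ]
 [ 627.  -121.1]
 [ 629.9  -32.1]
 [ 638.6 -129.5]] 3.055 3.053
```

```bash
python3 -m creep '0.012 0.055 0.6 0 0 0; 0 0 0.8 0 0 0; 0 0 0.8 0 0 0; 0 0 0.3 0 0 0; 0 0 0.1 0 0 0; 0 0 0.05 0 0 0; 0 0 0 0 0 0; 0 0 0 0 0 0'
```

```text
clock: 8.95
eef_pos: [553.8, -87.2, 23.4]
eef_rot: [3.139, -0.012, 0.097]
wrist_force: [3.1, 6.4, 38.1]
finger_gap: 45.6
finger_force: 30.0
```

There's unexpected contact at z≈23. Backing up a little to look.

```bash
python3 -m creep '0 0 -0.3 0 0 0; 0 0 -0.3 0 0 0; 0 0 0 0 0 0; 0 0 0 0 0 0'
python3 - <<'E'
from h import *
c=cam('side'); np.savez('/tmp/s2',**{k:c[k] for k in('color','range_z','camera_matrix','T')}); save(c,'s2.png',(270,120,450,260),4)
E
```

```text
clock: 9.45
eef_pos: [548.9, -87.8, 41.8]
eef_rot: [-3.141, 0.001, 0.096]
wrist_force: [-0.9, 1.0, -1.7]
finger_gap: 45.9
finger_force: 30.0
```

View pics/s2.png

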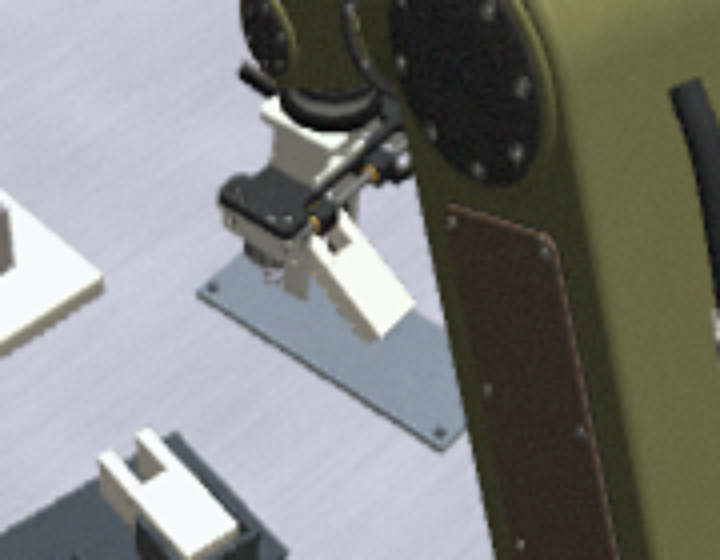

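The fork has drooped tail-down about the pads. I'll back away from the collar, then lower with a light grip so the plate turns it flat.

```bash
python3 -m creep '-0.3 0 0 0 0 0; -0.35 0 0 0 0 0; 0 0 0.1 0 0 0; 0 0 0.1 0 0 0; 0 0 0.1 0 0 0; 0 0 0.1 0 0 0; 0 0 0.1 0 0 0; 0 0 0 0 0 0' - 4
python3 -m creep '0 0 0.06 0 0 0; 0 0 0.05 0 0 0; 0 0 0.02 0 0 0; 0 0 0 0 0 0' - 3
```

```text
clock: 10.5
eef_pos: [523.3, -90.4, 22.0]
eef_rot: [-3.142, 0.0, 0.096]
wrist_force: [-0.2, 0.8, -1.2]
finger_gap: 45.9
finger_force: 4.0
clock: 11.0
eef_pos: [523.3, -90.4, 17.0]
eef_rot: [-3.142, 0.0, 0.096]
wrist_force: [0.6, -0.5, 0.2]
finger_gap: 45.6
finger_force: 3.0
```

```bash
python3 -m creep '0 0 0 0 0 0; 0 0 0 0 0 0; 0 0 0 0 0 0; 0 0 0 0 0 0; 0 0 -0.8 0 0 0; 0 0 -0.8 0 0 0; 0 0 -0.8 0 0 0; -0.7 0 -0.8 0 0 0; -0.7 0 0 0 0 0; -0.7 0 0 0 0 0; 0 0 0 0 0 0; 0 0 0 0 0 0' 0 30
python3 - <<'E'
from h import *
c=cam('wrist'); np.savez('/tmp/w3',**{k:c[k] for k in('color','range_z','camera_matrix','T')}); save(c,'w3.png')
E
```

```text
clock: 12.5
eef_pos: [440.3, -98.6, 145.3]
eef_rot: [3.141, -0.001, 0.096]
wrist_force: [-0.2, 0.0, -0.3]
finger_gap: 94.1
finger_force: 0.0
```

View pics/w3.png

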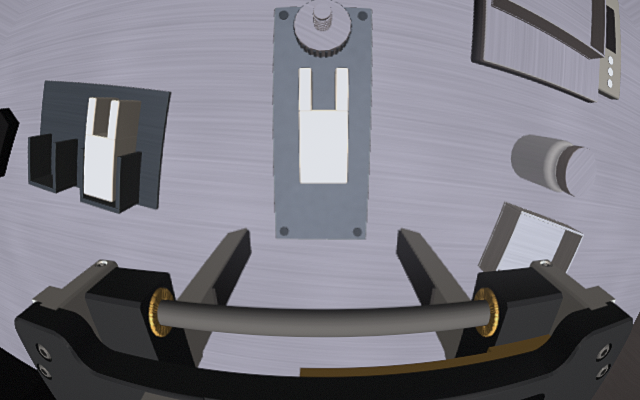

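The fork lies flat on the plate, with its prongs to the rod. Its corners are about (299,69), (348,68), (348,183), (300,183), and the rod is at (322,15). Measuring.

```bash
python3 - <<'E'
from h import *
c=dict(np.load('/tmp/w3.npz')); m=(c['color'].min(2)>225);k=np.zeros_like(m);k[60:192,290:358]=1;m&=k
v,u=np.nonzero(m);p=fish(c,np.c_[u,v],36).astype(np.float32);r=cv2.minAreaRect(p);print(r)
q=fish(c,[[277,8],[370,8],[367,239],[276,238]],10);print('plate',q.round(1))
a=np.radians(r[2]) if r[1][0]>r[1][1] else np.radians(r[2]-90)
e=np.array([np.cos(a),np.sin(a)]);o=np.array(r[0]);R=np.array([594,-82.7])
print('yaw',a,'rod in fork frame',(R-o)@e,(R-o)@np.array([-e[1],e[0]]))
g=o-40*e; print('tail grip',g); to(g[0],g[1],14.5,a)
E
```

```text
((508.99053955078125, -92.40557861328125), (105.52479553222656, 43.155540466308594), 5.4843597412109375)
plate [[ 627.8  -33.9]
 [ 636.8 -128. ]
 [ 390.5 -152.6]
 [ 382.   -52.4]]
yaw 0.095720134847955 rod in fork frame 85.54791601785602 1.536452761305389
tail grip [469.17364656 -96.22853988]
dx dy [0.722 0.012] dz 3.265 az 0.0002 j6 1.17
```

```bash
python3 -m creep '0.72 0.01 0.5 0 0 0; 0 0 0.8 0 0 0; 0 0 0.8 0 0 0; 0 0 0.8 0 0 0; 0 0 0.3 0 0 0; 0 0 0.06 0 0 0; 0 0 0 0 0 0; 0 0 0 0 0 0'
python3 -m creep '0 0 0 0 0 0; 0 0 0 0 0 0; 0 0 0 0 0 0; 0 0 0 0 0 0; 0 0 0 0 0 0; 0 0 0 0 0 0; 0 0 0 0 0 0; 0 0 0 0 0 0' 1 12
```

```text
clock: 13.55
eef_pos: [469.0, -96.2, 15.6]
eef_rot: [3.141, -0.002, 0.096]
wrist_force: [0.1, -0.2, -0.4]
finger_gap: 93.8
finger_force: 0.0
clock: 14.55
eef_pos: [468.4, -96.1, 14.6]
eef_rot: [-3.142, 0.0, 0.096]
wrist_force: [-0.1, 0.4, -0.6]
finger_gap: 46.0
finger_force: 12.0
```

```bash
python3 -m creep '0.2 -0.02 0 0 0 0; 0.3 -0.018 0 0 0 0; 0.3 0 0 0 0 0; 0.3 0 0 0 0 0; 0.2 0 0 0 0 0; 0 0 0 0 0 0; 0 0 0 0 0 0'
python3 -m creep '0.08 0 0 0 0 0; 0.08 0 0 0 0 0; 0.06 0 0 0 0 0; 0.05 0 0 0 0 0; 0 0 0 0 0 0'
```

```text
clock: 15.42
eef_pos: [520.0, -89.6, 14.6]
eef_rot: [3.142, -0.0, 0.096]
wrist_force: [-0.3, -0.5, 0.8]
finger_gap: 45.7
finger_force: 12.0
clock: 16.05
eef_pos: [531.0, -88.5, 14.6]
eef_rot: [3.142, -0.0, 0.096]
wrist_force: [0.1, -0.7, 0.0]
finger_gap: 46.1
finger_force: 12.0
```

Free so far. Creeping on until the slot's end touches the rod.

```bash
python3 -m creep '0.03 0 0 0 0 0; 0.03 0 0 0 0 0; 0 0 0 0 0 0; 0 0 0 0 0 0'; python3 -m creep '0.03 0 0 0 0 0; 0.03 0 0 0 0 0; 0 0 0 0 0 0; 0 0 0 0 0 0';
```

```text
clock: 16.55
eef_pos: [532.1, -88.4, 14.6]
eef_rot: [-3.141, 0.003, 0.096]
wrist_force: [-9.7, -1.6, 7.5]
finger_gap: 46.1
finger_force: 12.0
clock: 17.05
eef_pos: [533.6, -88.2, 14.2]
eef_rot: [-3.141, 0.005, 0.096]
wrist_force: [-13.6, -2.2, 8.5]
finger_gap: 45.9
finger_force: 12.0
```

Contact with the rod, so it's home. Easing off, releasing and rising.

```bash
python3 -m creep '-0.03 0 0 0 0 0; 0 0 0 0 0 0; 0 0 0 0 0 0'; python3 -m creep '0 0 0 0 0 0; 0 0 0 0 0 0; 0 0 0 0 0 0; 0 0 0 0 0 0; 0 0 -0.6 0 0 0; 0 0 -0.8 0 0 0; 0 0 -0.8 0 0 0; -0.6 0 -0.8 0 0 0; -0.6 0 -0.3 0 0 0; 0 0 0 0 0 0; 0 0 0 0 0 0' 0
python3 - <<'E'
from h import *
c=cam('wrist'); np.savez('/tmp/w4',**{k:c[k] for k in('color','range_z','camera_matrix','T')}); save(c,'w4.png',(220,0,420,200),3)
E
```

```text
clock: 17.42
eef_pos: [533.5, -88.2, 14.2]
eef_rot: [-3.141, 0.002, 0.096]
wrist_force: [-5.6, -1.5, 0.1]
finger_gap: 45.9
finger_force: 12.0
clock: 18.8
eef_pos: [487.0, -92.8, 146.3]
eef_rot: [-3.141, 0.0, 0.096]
wrist_force: [0.7, 0.8, 0.4]
finger_gap: 94.0
finger_force: 0.0
```

View pics/w4.png

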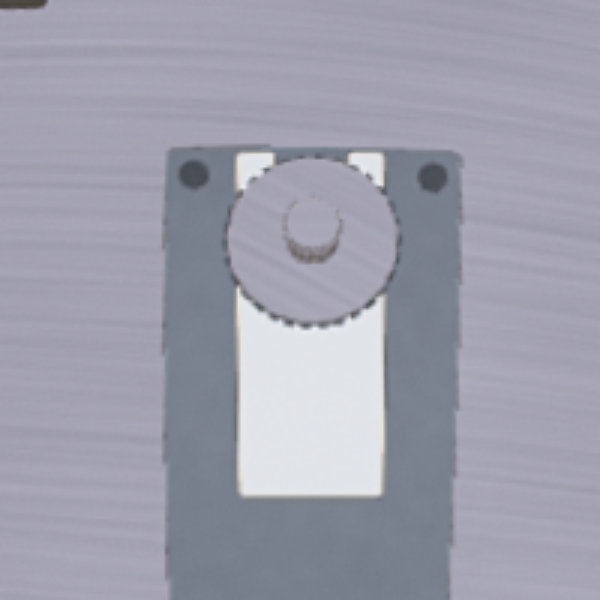

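The fork is around the rod under the collar (crop (314,242)), with its tail at crop row 495. Checking distances.

```bash
python3 - <<'E'
from h import *
c=dict(np.load('/tmp/w4.npz'))
f=lambda u,v,z: fish(c,[[220+u/3,v/3]],z)[0]
L,Rr,T,B=f(227,242,74),f(401,242,74),f(314,157,74),f(314,328,74)
R=(L+Rr+T+B)/4; t=(f(240,496,36)+f(383,496,36))/2; tip=(f(236,153,36)+f(384,153,36))/2
e=np.array([np.cos(.096),np.sin(.096)])
print('collar',R,'d',np.linalg.norm(L-Rr),np.linalg.norm(T-B),'tail->rod',(R-t)@e,'lat',(R-t)@[-e[1],e[0]],'len',np.linalg.norm(tip-t),'tip-rod',(tip-R)@e)
to(593.9,-82.6,45,2.5)
to(593.9,-82.6,45)
E
```

```text
collar [593.20172336 -84.39735689] d 46.20350386724392 46.80614497306741 tail->rod 75.44789079963022 lat -0.6171411380021192 len 108.05125961661703 tip-rod 32.60225329761601
dx dy [-1.99   1.803] dz 2.526 az -0.7651 j6 1.21
dx dy [2.686 0.005] dz 2.526 az 0.0 j6 1.21
```

Tail to rod is about 76 mm (77 expected), so it's home. Going above the collar and turning to the start angle.

```bash
python3 -m creep '0.8 0.015 0 0 0 0; 0.9 0 0 0 0 0; 0.7 0 0 0 0 0; 0.27 0 0 0 0 0; 0 0 0 0 0 -0.055; 0 0 0 0 0 -0.055; 0 0 0 0 0 -0.055; 0 0 0 0 0 -0.055; 0 0 0 0 0 -0.055; 0 0 0 0 0 -0.055; 0 0 0 0 0 -0.055; 0 0 0 0 0 -0.055; 0 0 0 0 0 -0.055; 0 0 0 0 0 -0.055; 0 0 0 0 0 -0.055; 0 0 0 0 0 -0.055; 0 0 0 0 0 -0.055; 0 0 0 0 0 -0.055; 0 0 0 0 0 0'
python3 - <<'E'
from h import *
to(593.6,-83,46)
E
```

```text
clock: 21.22
eef_pos: [592.7, -83.2, 146.2]
eef_rot: [-3.141, -0.001, 2.514]
wrist_force: [-0.7, 0.5, -0.2]
finger_gap: 94.0
finger_force: 0.0
dx dy [-0.016  0.018] dz 2.506 az 0.0 j6 -1.14
```

```bash
python3 -m creep '-0.01 0.01 0.6 0 0 0; 0 0 0.8 0 0 0; 0 0 0.8 0 0 0; 0 0 0.3 0 0 0; 0 0 0 0 0 0; 0 0 0 0 0 0; 0 0 0 0 0 0'
python3 -m creep '0 0 0 0 0 0; 0 0 0 0 0 0; 0 0 0 0 0 0; 0 0 0 0 0 0; 0 0 0 0 0 0; 0 0 0 0 0 0; 0 0 0 0 0 0; 0 0 0 0 0 0' 1 25
```

```text
clock: 22.1
eef_pos: [594.0, -83.2, 47.8]
eef_rot: [3.141, 0.002, 2.515]
wrist_force: [-0.2, 0.3, 0.4]
finger_gap: 94.1
finger_force: 0.0
clock: 23.1
eef_pos: [593.7, -82.8, 46.7]
eef_rot: [3.141, 0.0, 2.515]
wrist_force: [3.7, 4.6, -0.5]
finger_gap: 47.3
finger_force: 25.0
```

Collar gripped (47.3 mm). Turning clockwise and following it down.

```bash
python3 -m creep '0 0 0.0125 0 0 0.05; 0 0 0.0125 0 0 0.05; 0 0 0.0125 0 0 0.05; 0 0 0.0125 0 0 0.05; 0 0 0.0125 0 0 0.05; 0 0 0.0125 0 0 0.05; 0 0 0.0125 0 0 0.05; 0 0 0.0125 0 0 0.05; 0 0 0.0125 0 0 0.05; 0 0 0.0125 0 0 0.05; 0 0 0 0 0 0; 0 0 0 0 0 0'
python3 - <<'E'
from h import *
print(manip.read_state()['moment'])
c=cam('wrist'); W=None
z=c['range_z'];print(z[60:200:20,325])
np.savez('/tmp/w5',**{k:c[k] for k in('color','range_z','camera_matrix','T')})
E
```

```text
clock: 24.6
eef_pos: [593.7, -82.8, 41.7]
eef_rot: [3.141, -0.001, 0.944]
wrist_force: [4.2, 4.0, -1.5]
finger_gap: 47.3
finger_force: 25.0
[ 0.80319709 -0.66110789 -0.06040655]
[201.79004 206.02415 209.80664 214.04912 216.71568 212.01932 216.47763]
```

```bash
python3 -m creep '0 0 0.005 0 0 0.02; 0 0 0.005 0 0 0.02; 0 0 0.005 0 0 0.02; 0 0 0.005 0 0 0.02; 0 0 0.005 0 0 0.02; 0 0 0.005 0 0 0.02; 0 0 0 0 0 0'
python3 -c "
from h import *;print(manip.read_state()['moment'])"
python3 -m creep '0 0 0.005 0 0 0.02; 0 0 0.005 0 0 0.02; 0 0 0.005 0 0 0.02; 0 0 0 0 0 0'
python3 -c "
from h import *;print(manip.read_state()['moment'])"
```

```text
clock: 25.52
eef_pos: [593.8, -82.9, 40.5]
eef_rot: [3.142, -0.001, 0.566]
wrist_force: [3.5, 3.5, -1.0]
finger_gap: 47.6
finger_force: 25.0
[ 0.81715941 -0.58310101 -0.0446397 ]
clock: 26.02
eef_pos: [593.7, -82.9, 39.8]
eef_rot: [-3.141, -0.001, 0.378]
wrist_force: [2.7, 3.9, -1.6]
finger_gap: 47.2
finger_force: 25.0
[ 0.78827323 -0.59494092 -0.00586784]
```

```bash
for i in 1; do python3 -m creep '0 0 0.005 0 0 0.02; 0 0 0.005 0 0 0.02; 0 0 0 0 0 0'; done
python3 -c "
from h import *;print(manip.read_state()['moment'])"
python3 -m creep '0 0 0.005 0 0 0.02; 0 0 0.005 0 0 0.02; 0 0 0 0 0 0'
python3 -c "
from h import *;print(manip.read_state()['moment'])"
```

```text
clock: 26.4
eef_pos: [593.7, -82.8, 39.5]
eef_rot: [-3.141, -0.001, 0.252]
wrist_force: [3.1, 3.8, -1.1]
finger_gap: 47.8
finger_force: 25.0
[ 0.85943416 -0.55606263 -0.04838239]
clock: 26.78
eef_pos: [593.7, -82.8, 39.1]
eef_rot: [-3.141, -0.001, 0.127]
wrist_force: [2.4, 3.7, -1.2]
finger_gap: 47.6
finger_force: 25.0
[ 0.90601065 -0.70664614 -0.02679169]
```

```bash
python3 -m creep '0 0 0.005 0 0 0.02; 0 0 0.005 0 0 0.02; 0 0 0 0 0 0'
python3 -c "
from h import *;print(manip.read_state()['moment'])"
python3 -m creep '0 0 0.0025 0 0 0.01; 0 0 0.0025 0 0 0.01; 0 0 0 0 0 0'
python3 - <<'E'
from h import *
print(manip.read_state()['moment'])
c=cam('side'); np.savez('/tmp/s3',**{k:c[k] for k in('color','range_z','camera_matrix','T')}); W=pts(c)
z=W[...,2];d=np.hypot(W[...,0]-593.7,W[...,1]+83);m=(d<22)&(d>9)
for h in (62,): print(np.histogram(z[m],bins=np.arange(20,100,3)))
E
```

```text
clock: 27.15
eef_pos: [593.7, -82.8, 38.7]
eef_rot: [-3.141, -0.0, 0.001]
wrist_force: [3.8, 4.9, -1.0]
finger_gap: 47.9
finger_force: 25.0
[ 0.89109377 -0.67077297 -0.03936331]
clock: 27.52
eef_pos: [593.7, -82.9, 38.5]
eef_rot: [-3.141, -0.001, -0.061]
wrist_force: [3.7, 4.3, -0.6]
finger_gap: 47.6
finger_force: 25.0
[ 0.88324817 -0.63236104 -0.04332655]
(array([ 0,  0,  0,  0,  0,  0,  1,  0,  1,  1,  2,  2,  1,  4, 11, 33, 11,
        1,  0,  1,  0,  1,  2,  0,  0,  2]), array([20, 23, 26, 29, 32, 35, 38, 41, 44, 47, 50, 53, 56, 59, 62, 65, 68,
       71, 74, 77, 80, 83, 86, 89, 92, 95, 98]))
```

The collar has turned 2.58 rad, which is 8.2 mm, from about 34.4 down to about 26.2 above the plate. That's just over the 26 mm gauge. Releasing and checking.

```bash
python3 -m creep '0 0 0 0 0 0; 0 0 0 0 0 0; 0 0 0 0 0 0; 0 0 0 0 0 0; 0 0 -0.6 0 0 0; 0 0 -0.8 0 0 0; 0 0 -0.8 0 0 0; 0 0 -0.8 0 0 0; -0.8 0 0 0 0 0; -0.9 0 0 0 0 0; -0.9 0 0 0 0 0; -0.9 0 0 0 0 0; -0.6 0 0 0 0 0; 0 0 0 0 0 0; 0 0 0 0 0 0' 0
python3 - <<'E'
from h import *
zs=[]
c0=dict(np.load('/tmp/top.npz'))
def meas(c):
    W=pts(c);z=W[...,2];d=np.hypot(W[...,0]-593,W[...,1]+82)
    m=(d<18)&(d>10)&(z<90); pl=(W[...,0]>600)&(W[...,0]<625)&(abs(abs(W[...,1]+82)-37)<6)
    return np.median(z[m]).round(2),m.sum(),np.median(z[pl]).round(2)
print('before',meas(c0))
for i in range(3): c=cam('top'); print(meas(c))
c=cam('wrist'); save(c,'w6.png',(200,0,440,180),3)
W=pts(dict(np.load('/tmp/top.npz')))
E
```

```text
clock: 29.45
eef_pos: [430.5, -73.2, 158.7]
eef_rot: [3.141, -0.001, -0.061]
wrist_force: [-0.0, -0.1, 0.7]
finger_gap: 94.0
finger_force: 0.0
before (np.float64(74.32), np.int64(110), np.float64(9.85))
(np.float64(66.02), np.int64(107), np.float64(9.39))
(np.float64(65.86), np.int64(109), np.float64(9.62))
(np.float64(66.39), np.int64(106), np.float64(9.78))
```

View pics/w6.png

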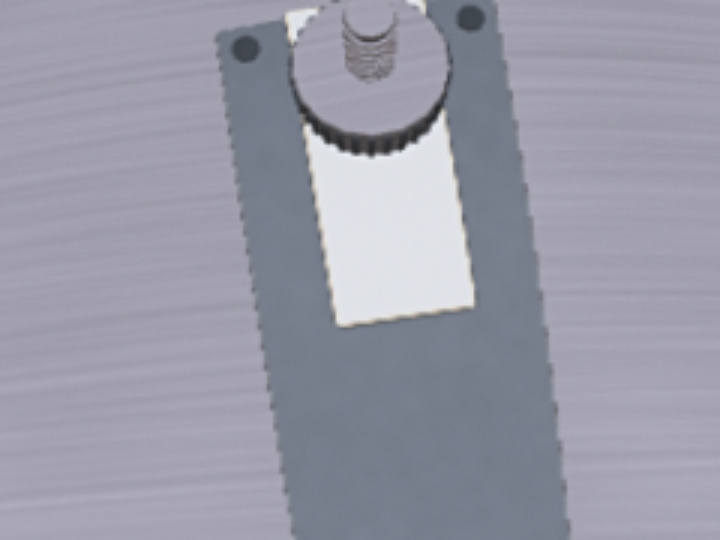

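The collar's top is at ≈66.1–66.5, so the underside is at ≈36.3 above the bench, right on the gauge's top and within the 35–38.5 window. The fork is in line, with its tail at crop (405,315). One last numeric check of the slot and both gauges, from the top camera.

```bash
python3 - <<'E'
from h import *
c=cam('top');W=pts(c);z=W[...,2];col=c['color'].min(2)
e=np.array([np.cos(.096),np.sin(.096)]);C=W[(np.abs(z-66)<4)&(np.hypot(W[...,0]-593,W[...,1]+82)<30)][:,:2];R=(C.max(0)+C.min(0))/2
m=(col>190)&(np.hypot(W[...,0]-545,W[...,1]+87)<60)&(z>28)&(z<42)&(abs(W[...,1]+87)<35)&(W[...,0]<566)
p=W[m];q=(p[:,:2]-R)@e;print('collar',R,'tail',q.min(),'lat',np.median((p[:,:2]-R)@[-e[1],e[0]]),'z near/far',[np.median(p[(q>a)&(q<b),2]).round(1) for a,b in((-80,-55),(-50,-28))])
m=(col>190)&(z>44)&(z<60)&(np.hypot(W[...,0]-473,W[...,1]-149)<80);print('thick',cv2.minAreaRect(W[m][:,:2].astype(np.float32)))
s=manip.read_state();print(s['clock'])
E
```

```text
collar [591.93364666 -81.13347044] tail -74.4271189321215 lat 1.4323085576191454 z near/far [np.float64(36.0), np.float64(35.3)]
thick ((473.1592102050781, 149.29933166503906), (42.201290130615234, 104.55802154541016), 82.70050048828125)
29.7
```

```bash
python3 -c "
from cell import manip;print(manip.sign_off())"
```

```text
the job is handed in; nothing more can be done
None
```

The job is handed in, though sign-off gave no verdict: the tray on the scale is the shallow one, so the thin gauge lies flat and fully home around the rod, with the collar's underside measured about 36.3 mm above the bench, right at the gauge's top (36 mm), and the thick gauge still in the rack.

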